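Lock the centrifuge rotor and brush out its blue-rimmed sleeve

TASK

A tube broke in the blue-rimmed sleeve of the centrifuge rotor, so brush that sleeve out. First slide the orange rotor lock fully home against its stop so that the rotor cannot turn; then take the brush from its pot and scrub the sleeve with two full strokes, each right to the bottom, drawing the brush up to about the mouth of the sleeve between them. Stand the brush back in its pot, leave the rotor locked, and do not push the other things on the bench about.

Things in the scene. Friction and masses are not known exactly. Their poses are not given: they have to be found in the camera images.
- rotor_lock (a joint): How far the rotor lock is slid, in m: 0 to 0.015 free at the start, 0.050 fully home at its end stop. A flat steel bolt on the centrifuge's front deck, it slides level along the centrifuge's +y, towards the rotor. It takes about 5 N, plus 15 N per m/s, and stays where left. Near the end its rounded nose enters between two rotor posts, centres the rotor and stops it turning.
- lock_grip (a point): Point to hold on the orange lock grip; moves with the lock; axes as centrifuge. The grip is an upright bar, 60 mm along x, 18 mm thick along y (the sliding direction), its top 16 mm above this point. Steel bolt 26 mm below this point, low guide rails 28 mm below, deck 36 mm below.
- centrifuge: Dark bench centrifuge, immovable, lid open. Origin on the bench under the rotor axis, z up. Housing x -170 to 170 mm; y -315 mm (front, sloping panel; level deck ends at -245) to 190 mm; deck 185 mm high. Bowl 137 mm inner radius. The open lid stands along the edge y = 190 mm, 520 mm high, leaning to +y.
- rotor: Aluminium rotor in the bowl. Origin on its upright axis, 170 mm above the bench. Four sleeves 90 degrees apart lean inwards at 32 degrees. Black hub nut on the axis up to 180 mm above the bench; pairs of steel posts up to 200 mm, 92 mm from the axis, outside each sleeve. Turns easily until locked.
- blue_sleeve (a point): Sleeve with the bright blue rim (the other three are bare), on the rotor's side far from the robot. Origin: middle of its inner floor; z runs up the bore and out of the mouth, leaning 32 degrees from vertical towards the rotor axis, so back to the robot. Bore 38 mm across, 92 mm deep, flat floor. Locking may turn the rotor up to 3 degrees: read the pose afterwards.
- sleeve_mouth (a point): Centre of the mouth of the blue-rimmed sleeve, 92 mm along the bore from its floor, about 170 mm above the bench.
- brush: Bottle brush, 185 mm long, 70 g, standing loose and upright in its pot. Origin: middle of its flat foot (bristle end), z towards the handle. White head 0 to 72 mm, firm core 26 mm across (tufts look 33 mm wide, do not resist); steel stem 8 mm; green square handle 24 x 24 mm from 115 to 185 mm, sides along the brush's x and y.
- brush_pot: White round brush pot with a wide foot, fixed to the bench. Origin under its centre. Foot 84 mm across and 10 mm high; inner diameter 42 mm, widening over the top 25 mm to about 60 mm at the mouth, which is 83 mm above the bench.
- pot_floor (a point): Centre of the pot's inner floor, 14 mm above the bench; the brush stands on it.
- swing_bucket: Bystander: round aluminium centrifuge bucket with clear domed cap, 78 mm across, 114 mm high. Origin under its centre.
- tube_rack: Bystander: grey rack with capped blood tubes, 70 mm along its x, 200 mm along its y, 110 mm high. Origin under its centre.
- rinse_bottle: Bystander: white bottle with blue cap, 72 mm across, 190 mm high. Origin under its centre.
Things that resemble listed ones, but are neither listed nor needed, are in the scene too. There is more than one size of the brush; the job needs the largest.

How it is judged (in metres and radians):
On the way, in this order (a step that is already met when the one before it is completed fails the run):
1. the rotor lock is slid fully home (within 2 mm of its end stop), before the brush goes down the sleeve (value of joint rotor_lock above 0.048 m), for 0.2 s.
2. first stroke: the brush's foot is within 12 mm of the floor of the blue-rimmed sleeve, rotor locked (value of joint rotor_lock above 0.048 m and z of brush in the frame of blue_sleeve between -0.004 and 0.012 m and distance between brush and blue_sleeve below 0.016 m), for 0.05 s.
3. the brush is drawn up, its foot at least 50 mm above the sleeve's floor, rotor locked (value of joint rotor_lock above 0.048 m and z of brush in the frame of blue_sleeve above 0.05 m), for 0.05 s.
4. second stroke: the brush's foot is again within 12 mm of the floor of the blue-rimmed sleeve, rotor locked (all of step 2), for 0.05 s.
At the end, for the whole second after the job is handed in: The rotor lock is within 2 mm of its end stop; the brush stands in its pot, foot on the pot's floor (within 8 mm in height, 12 mm sideways), handle up within 20 degrees of vertical, at rest (value of joint rotor_lock above 0.048 m and horizontal distance between brush and pot_floor below 0.012 m and height (world z) of brush below 0.022 m and angle between brush's own z axis and vertical below 0.35 rad and linear speed of brush below 0.02 m/s); the robot touches nothing.
It fails at once if a bystander (bucket, tube rack or bottle) is shifted by more than 30 mm or knocked over (distance of any of swing_bucket, tube_rack, rinse_bottle from where it was at the start of the episode above 0.03 m or angle between any of swing_bucket, tube_rack, rinse_bottle's own z axis and vertical above 0.5 rad).
It also fails if it takes over 72 s, if anything falls off the work surface, if the arm or the gripper's body presses on something with over 40 N, if the wrist force passes 120 N, or if a joint passes its speed limit or range.

ROBOT

A 6-joint arm with a two-finger parallel gripper is mounted at the origin on the work surface. World frame = base frame: x ahead of the robot, y to its left, z up, the work surface at z = 0. Lengths are in mm, angles in degrees, forces in N, time in s.
With the tool pointing down it reaches from about 350 to 850 mm from the base axis. Payload 8.1 kg.
Tool frame: the origin (TCP) lies midway between the tips of the shut fingers; the grasp point (between the pads) lies 19 mm behind it (r.pinch_z is the distance from the TCP to the grasp point, in mm); z points along the fingers, y is the line along which they close (so a half turn about z gives the same grasp; the last joint's range is limited). The gripper opens to 85 mm and grips with 20 to 120 N. Pads are 22 mm wide; open, the fingers measure 114 mm over their backs; the gripper's body (76 mm by 85 mm) begins 54 mm behind the grasp point. The pads swing forward as they close: fully open they stand 13 mm farther back than shut.
Start: joints at [70.05, 7.471, 85.268, -0, 87.261, -4.893], TCP at [155.849, 579.41, 231.292] pointing down, gripper open.
Joint ranges: [-169.43, 169.43], [-51.17, 129.36], [1.28, 143.12], [-76.62, 256.62], [0, 156.53], [-152.29, 152.29]. Speed limits (degrees/s): [136.94, 136.94, 159.86, 180, 180, 180].

INTERFACE

Orientations are given as [roll, pitch, yaw] about the fixed x, y, z axes, in that order (R = Rz(yaw) Ry(pitch) Rx(roll)).
In Python, from bench import r gives the robot as it stands.
- The arm moves only by the shell command python3 -m jog 'ROWS' [OPENING] [FORCE]. ROWS is JSON, one flat list of numbers, 6 for each row, row after row: the shift along the tool's x, y, z in m, then the turn, a rotation vector about the tool's x, y, z in rad. A call has 1 to 8 rows; each row is the pose to reach, as a shift and turn from the pose commanded when the call began, along the tool's axes at that moment; what a row does not reach only later rows make up. A row lasts 1/8 s, in which the tool goes at most 62.5 mm and 10.7 degrees, less where a joint would pass 70% of its speed; a pose out of reach is approached as far as the arm can. A call with a gripper value outside its range is refused whole. OPENING is the opening, from -1 (shut) to 1 (fully open), set as the call begins (- or left out, the last holds). The fingers move at their own pace and stop on an object; FORCE is the grip in N (left out, the last holds). Time passes only in rows, so rows that repeat a pose let the fingers close. It gives the time, the measured TCP pose, the force, the opening and the grip force at its end, in the units of the state.
- r.sense(): the state, without advancing time (a new reading comes with each control period).
- r.snapshot(name): name is "scene" or "top"; returns a dict with "pixels" (400x640x3 uint8, red, green, blue), "range_z" (400x640 float32, mm along the optical axis (not along the pixel's ray), 0 where there is no reading), "K" (3x3 intrinsics, pixels), "k1" (the pictures are not rectified: a ray, as slopes to the right and down, at radius r is drawn at 1 + k1 r^2 times it, then the intrinsics apply), "rvec" (rotation vector, rad) and "tvec" (3), from world to camera coordinates, as OpenCV has them. Camera axes: x right, y down, z forward; pixel columns grow to the right and rows downward; lengths in mm; the calibration is good to about 2 mm. A picture is of the moment at which its call begins.
- r.hand_in(): hands the job in; it is judged then, once.
Trained networks look in a picture, given as the dict that the camera call returned (one of the last four; its "shot" number tells which), for a name from the list of things; names that differ only in an ending like _2 or _b are one class to them, and where a whole thing is asked for, a point or a joint stands for the part that bears it (a point fixed in the world has none). Each returns a list of dicts, best first, with "score" (0 to 1); they miss things now and then, are a little off and sometimes report something else, mostly with a low value. They report only what shows in the picture. A call takes as long as a camera call. They do not tell look-alikes from the thing itself.
- r.look_for(picture, target): "bbox" ([left, top, right, bottom] in pixels, round what is visible of it).
- r.outline_of(picture, target): "region" (400x640 bool, what is visible of it) and "bbox" ([left, top, right, bottom] in pixels, round what is visible of it).
The state is a dict: "time": time; "joint_pos": joint angles; "qd": joint speeds; "joint_efforts": joint torques, N m; "tool_pos": TCP position; "tcp_rot": TCP orientation; "ft_force": force on the tool from outside, world axes, zero at the start; "wrist_torque": the same for the moment, N m; "finger_gap": finger opening in mm; "grip_force": force on a finger pad.
Only numpy, scipy, OpenCV 4.12 (cv2) and the standard library are available. Lean on these libraries where they do the work, as an engineer would, in place of code of your own. Each camera call takes 0.05 s, during which the arm holds its last target. There are 200 camera calls.

## Working session

There is one attempt and no reset: what is moved stays moved. The work goes in short steps, Python scripts to look and compute and a shell command to move; the robot and the scene stay as the last step left them, time stands still between calls to the robot, and variables do not carry over. Pictures are saved under pics/ and viewed, at most 10 in all, crops included, and the job is handed in when it is done.

```bash
ls; mkdir -p pics
cat > h.py <<'E'
import numpy as np, cv2
from bench import r
from scipy.spatial.transform import Rotation as R
def cloud(s):
    K=s["K"];z=s["range_z"].astype(float)
    v,u=np.mgrid[0:400,0:640]
    K=np.array(K)
    d=cv2.undistortPoints(np.stack([u.ravel(),v.ravel()],1).astype(float)[:,None],K,np.array([s["k1"],0,0,0.]))[:,0].reshape(400,640,2)
    P=np.dstack([d[...,0]*z,d[...,1]*z,z])
    Rm=cv2.Rodrigues(np.array(s["rvec"],float))[0]
    W=(P-np.array(s["tvec"]).ravel())@Rm
    W[z==0]=np.nan
    return W
def proj(s,p):
    return cv2.projectPoints(np.array(p,float).reshape(-1,3),np.array(s["rvec"],float),np.array(s["tvec"],float),np.array(s["K"]),np.array([s["k1"],0,0,0.]))[0][:,0]
E
python3 - <<'E'
from h import *
for n in("scene","top"):
    s=r.snapshot(n); cv2.imwrite(f"pics/{n}0.png",s["pixels"][...,::-1]); W=cloud(s); np.save(f"/tmp/{n}.npy",W)
    for t in("brush","brush_pot","lock_grip","blue_sleeve","rotor","centrifuge","swing_bucket","tube_rack","rinse_bottle"):
        for d in r.outline_of(s,t)[:4]:
            m=d["region"];p=W[m]; print(n,t,round(d["score"],2),np.round(d["bbox"]),np.nanmedian(p,0).round(),np.nanpercentile(p,2,axis=0).round(),np.nanpercentile(p,98,axis=0).round())
print(r.sense())
E
```

```text
pics
scene brush 0.85 [219. 245. 242. 277.] [ 438. -469.   54.] [ 423. -477.    2.] [ 443. -456.  137.]
scene brush 0.66 [311. 238. 322. 274.] [ 613. -352.   53.] [ 600. -358.    3.] [ 621. -340.  137.]
scene brush 0.57 [264. 211. 281. 254.] [ 515. -379.  149.] [ 499. -388.   54.] [ 523. -362.  199.]
scene brush_pot 0.97 [261. 235. 294. 273.] [ 522. -383.   29.] [ 478. -409.    3.] [ 549. -341.   83.]
scene lock_grip 0.66 [298. 130. 330. 163.] [ 489. -156.  212.] [ 456. -174.  189.] [513. -78. 237.]
scene blue_sleeve 0.55 [322.  93. 389. 146.] [521.  51. 160.] [416. -36.  83.] [609. 190. 196.]
scene rotor 0.92 [319.  93. 392. 149.] [521.  50. 159.] [413. -36.  82.] [609. 165. 195.]
scene centrifuge 0.79 [244.   0. 480. 252.] [546.  58. 183.] [ 328. -261.   16.] [705. 315. 422.]
scene swing_bucket 0.85 [280. 272. 310. 311.] [ 626. -458.  105.] [ 589. -482.   13.] [ 651. -419.  113.]
scene tube_rack 0.59 [186. 276. 267. 372.] [ 530. -587.   60.] [ 480. -677.    6.] [ 548. -485.  110.]
scene rinse_bottle 0.98 [334. 246. 364. 302.] [ 715. -378.  122.] [ 679. -395.   10.] [ 741. -345.  19
[... 1171 characters left out ...]
 -321.  193.]
{'time': 1.0, 'joint_pos': array([ 7.00506347e+01,  7.47109192e+00,  8.52678599e+01, -9.05533498e-05,
        8.72600078e+01, -4.89120172e+00]), 'qd': array([ 0.1064121 , -0.04133937,  0.02022297,  0.0409076 ,  0.10056388,
        0.02355388]), 'joint_efforts': array([-2.93793619e-04, -5.69330227e+01, -5.00874710e+01, -3.79244011e-04,
        1.41293895e-03, -1.58256768e-06]), 'tool_pos': array([155.84393445, 579.4194439 , 231.2924216 ]), 'tcp_rot': array([1.79998971e+02, 1.78830264e-04, 1.64941841e+02]), 'ft_force': array([-0.08160691,  0.46814891, -0.51393859]), 'wrist_torque': array([ 0.00267502, -0.05708865,  0.00602447]), 'grip_force': 0.0, 'finger_gap': 85.59328722630538}
```

Run:
```python
import cv2,numpy as np
a=cv2.imread("pics/scene0.png")[60:330,170:490];a=cv2.resize(a,None,fx=2,fy=2,interpolation=2)
cv2.imwrite("pics/s1.png",a)
b=cv2.imread("pics/top0.png")[120:300,140:460];b=cv2.resize(b,None,fx=2.5,fy=2.5,interpolation=2);cv2.imwrite("pics/t1.png",b)
W=np.load("/tmp/top.npy");px=cv2.cvtColor(cv2.imread("pics/top0.png"),cv2.COLOR_BGR2HSV)
h,s,v=px[...,0],px[...,1],px[...,2]
def st(n,m):
    p=W[m&np.isfinite(W[...,0])];print(n,len(p)); 
    if len(p):print(np.percentile(p,[2,25,50,75,98],axis=0).round(1))
z=W[...,2]
reg=(W[...,1]>-60)&(W[...,1]<180)&(z>120)&(z<260)
st("blue rim",reg&(h>95)&(h<125)&(s>130)&(v>80))
m=(h<20)&(s>130)&(z>200)&(z<260)&(W[...,1]<0)&(W[...,1]>-220); st("orange",m)
p=W[m&(z>225)]; print("minrect",cv2.minAreaRect(p[:,:2].astype(np.float32)))
m=(h>40)&(h<85)&(s>90)&(z>100)&(W[...,1]<-300); st("green",m&(z>192)); st("green150",m&(z<192))
m=(np.hypot(W[...,0]-505,W[...,1]-57)<22)&(z>165); st("nut",m&(v<80)); 
p=W[(np.hypot(W[...,0]-505,W[...,1]+365)<50)&(z>78)&(z<90)];print("pot rim",len(p),cv2.minEnclosingCircle(p[:,:2].astype(np.float32)))
```

```text
blue rim 124
[[546.2  33.8 156.2]
 [552.8  42.1 162.4]
 [566.1  58.  170.2]
 [578.5  71.9 178.1]
 [586.   79.7 184. ]]
orange 221
[[ 451.7 -160.8  203.6]
 [ 463.9 -155.9  234.6]
 [ 478.5 -151.5  236.7]
 [ 493.2 -147.   238.1]
 [ 507.2 -140.9  240.5]]
minrect ((480.4700622558594, -150.2967071533203), (16.546449661254883, 58.63059616088867), 81.88175964355469)
green 94
[[ 495.6 -383.4  193.2]
 [ 501.5 -378.   197.1]
 [ 506.4 -371.3  198.9]
 [ 511.1 -366.3  200.5]
 [ 515.9 -360.   202.6]]
green150 166
[[ 421.  -469.7  108.6]
 [ 430.6 -456.9  132.9]
 [ 496.1 -369.3  137.2]
 [ 600.7 -347.2  141.9]
 [ 611.8 -337.6  187.4]]
nut 144
[[495.9  47.1 167.8]
 [502.9  52.7 176.4]
 [508.6  58.7 178.7]
 [515.3  65.9 181.2]
 [523.   74.6 183.4]]
pot rim 198 ((508.1825866699219, -371.125), 33.98262405395508)
```

View pics/s1.png

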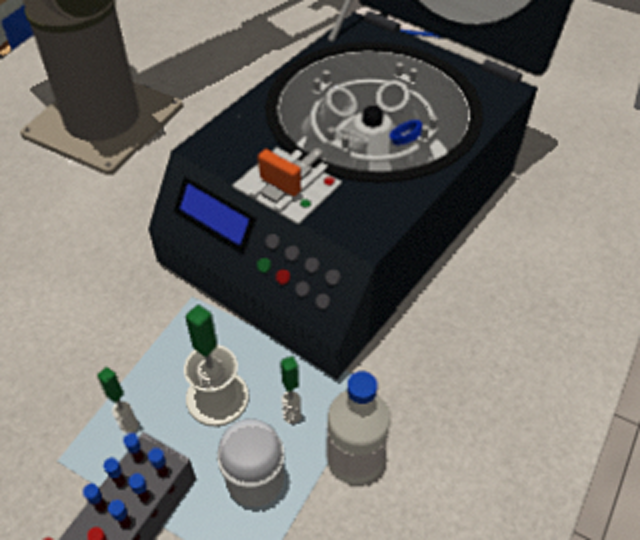

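View pics/t1.png

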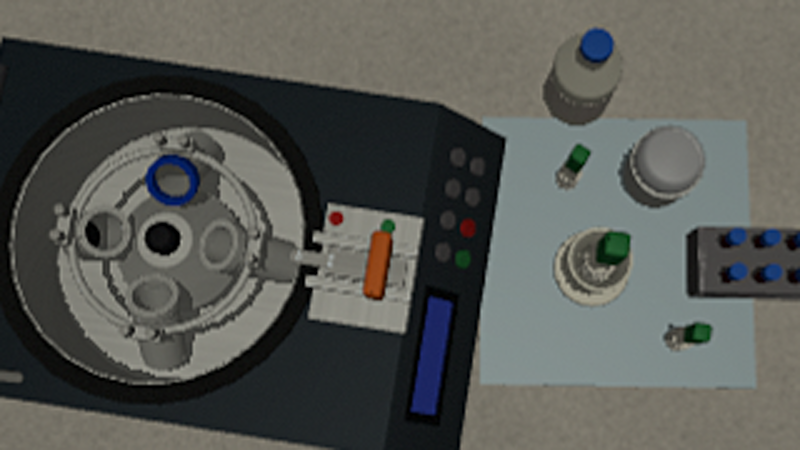

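The pictures show the orange lock grip at scene0 (309,146), the blue rim at top0 (209,192) on the +x side of the rotor, and the large brush in its pot at top0 (385,218). The two smaller brushes are at (417,253) and (370,184). The grip's angle puts the centrifuge's yaw at about -8°. The heights agree with the data: grip top 237, nut 180, rim 170.

```bash
cat > rel.py <<'E'
# targets x,y,z,roll,pitch,yaw (mm,deg): prints row for each leg, chained from the measured pose
import sys
from h import *
a=np.array(sys.argv[1:],float).reshape(-1,6)
s=r.sense();p=np.array(s["tool_pos"]);q=R.from_euler("xyz",s["tcp_rot"],degrees=True)
for t in a:
    q2=R.from_euler("xyz",t[3:],degrees=True)
    d=q.inv().apply(t[:3]-p)/1000;w=(q.inv()*q2).as_rotvec()
    print(d.round(4).tolist(),w.round(4).tolist(),"rows>=",round(max(np.linalg.norm(d)/.0625,np.degrees(np.linalg.norm(w))/10.7),1))
    p,q=t[:3],q2
E
python3 rel.py 130 345 400 180 0 165  275 230 420 180 0 165  350 -60 400 180 0 165  480 -151 290 180 0 172 480 -151 205 180 0 172
```

```text
[-0.0359, -0.2331, -0.1687] [0.0, 0.0, -0.001] rows>= 4.6
[-0.1698, -0.0736, -0.02] [0.0, 0.0, 0.0] rows>= 3.0
[-0.1475, -0.2607, 0.02] [0.0, 0.0, 0.0] rows>= 4.8
[-0.1491, -0.0543, 0.11] [0.0, 0.0, -0.1222] rows>= 3.1
[0.0, -0.0, 0.085] [0.0, 0.0, 0.0] rows>= 1.4
```

```bash
python3 -m jog '[-0.036,-0.233,-0.169,0,0,0,-0.036,-0.233,-0.169,0,0,0,-0.036,-0.233,-0.169,0,0,0,-0.036,-0.233,-0.169,0,0,0,-0.036,-0.233,-0.169,0,0,0,-0.036,-0.233,-0.169,0,0,0]'
python3 -m jog '[-0.17,-0.074,-0.02,0,0,0,-0.17,-0.074,-0.02,0,0,0,-0.17,-0.074,-0.02,0,0,0,-0.17,-0.074,-0.02,0,0,0]'
python3 -m jog '[-0.148,-0.261,0.02,0,0,0,-0.148,-0.261,0.02,0,0,0,-0.148,-0.261,0.02,0,0,0,-0.148,-0.261,0.02,0,0,0,-0.148,-0.261,0.02,0,0,0,-0.148,-0.261,0.02,0,0,0]'
python3 -m jog '[-0.149,-0.054,0.11,0,0,-0.122,-0.149,-0.054,0.11,0,0,-0.122,-0.149,-0.054,0.11,0,0,-0.122,-0.149,-0.054,0.11,0,0,-0.122,-0.149,-0.054,0.11,0,0,-0.122]'
python3 rel.py 480 -151 290 180 0 172 480 -151 205 180 0 172
```

```text
time: 1.75
tool_pos: [130.3, 344.5, 403.5]
tcp_rot: [179.6, 0.1, 164.9]
ft_force: [0.7, 0.6, 0.0]
finger_gap: 85.1
grip_force: 0.0
time: 2.25
tool_pos: [278.3, 226.8, 419.1]
tcp_rot: [-179.9, -0.0, 164.4]
ft_force: [-1.0, 0.2, -0.4]
finger_gap: 85.2
grip_force: 0.0
time: 3.0
tool_pos: [350.5, -63.1, 398.2]
tcp_rot: [-180.0, -0.2, 164.7]
ft_force: [-0.4, 0.5, 0.4]
finger_gap: 85.3
grip_force: 0.0
time: 3.62
tool_pos: [480.2, -150.2, 289.7]
tcp_rot: [179.9, -0.1, 172.0]
ft_force: [-0.7, -0.5, -0.2]
finger_gap: 85.0
grip_force: 0.0
[0.0001, -0.0008, -0.0003] [0.001, -0.0019, 0.0006] rows>= 0.0
[0.0, -0.0, 0.085] [0.0, 0.0, 0.0] rows>= 1.4
```

```bash
python3 -m jog '[0,-0.0005,0.05,0,0,0,0,-0.0005,0.085,0,0,0,0,-0.0005,0.085,0,0,0]'
python3 -m jog '[0,0,0,0,0,0,0,0,0,0,0,0,0,0,0,0,0,0,0,0,0,0,0,0,0,0,0,0,0,0]' -1 30
python3 -m jog '[0,0.005,0,0,0,0,0,0.01,0,0,0,0,0,0.016,0,0,0,0,0,0.022,0,0,0,0,0,0.028,0,0,0,0,0,0.032,0,0,0,0,0,0.032,0,0,0,0]'
```

```text
time: 4.0
tool_pos: [478.6, -150.6, 204.7]
tcp_rot: [180.0, -0.1, 172.0]
ft_force: [-0.1, -0.9, -0.0]
finger_gap: 85.3
grip_force: 0.0
time: 4.62
tool_pos: [480.6, -151.3, 206.6]
tcp_rot: [179.9, 0.1, 172.0]
ft_force: [0.2, 7.4, 7.4]
finger_gap: 17.5
grip_force: 32.1
time: 5.5
tool_pos: [484.9, -121.3, 206.6]
tcp_rot: [-179.9, 0.1, 171.9]
ft_force: [-1.3, -1.8, 5.8]
finger_gap: 17.5
grip_force: 32.0
```

```bash
for i in 1; do python3 -m jog '[0,0.0015,0,0,0,0,0,0.003,0,0,0,0]'; done;python3 -m jog '[0,0.0015,0,0,0,0,0,0.003,0,0,0,0]'
```

```text
time: 5.75
tool_pos: [485.2, -118.8, 206.5]
tcp_rot: [-179.9, 0.1, 171.9]
ft_force: [-1.1, -3.9, 5.6]
finger_gap: 17.7
grip_force: 31.9
time: 6.0
tool_pos: [485.7, -115.8, 206.6]
tcp_rot: [-179.9, 0.1, 171.9]
ft_force: [-2.2, -4.4, 5.9]
finger_gap: 17.4
grip_force: 31.9
```

```bash
for k in 1; do python3 -m jog '[0,0.001,0,0,0,0,0,0.002,0,0,0,0]'; done | grep -E "tool_pos|ft"
python3 -m jog '[0,0.001,0,0,0,0,0,0.002,0,0,0,0]'| grep -E "tool_pos|ft"
python3 -m jog '[0,0.001,0,0,0,0,0,0.002,0,0,0,0]'| grep -E "tool_pos|ft"
python3 -m jog '[0,0.001,0,0,0,0,0,0.002,0,0,0,0]'| grep -E "tool_pos|ft"
```

```text
tool_pos: [486.0, -113.9, 206.6]
ft_force: [-1.8, -3.6, 5.3]
tool_pos: [486.2, -111.9, 206.6]
ft_force: [-1.7, -3.8, 6.0]
tool_pos: [486.5, -109.9, 206.6]
ft_force: [-2.1, -4.1, 6.0]
tool_pos: [486.8, -108.0, 206.6]
ft_force: [-2.1, -4.0, 5.7]
```

```bash
python3 -m jog '[0,0.001,0,0,0,0,0,0.002,0,0,0,0]'| grep -E "tool_pos|ft"
python3 -m jog '[0,0.001,0,0,0,0,0,0.002,0,0,0,0]'| grep -E "tool_pos|ft"
python3 -m jog '[0,0.001,0,0,0,0,0,0.001,0,0,0,0]'| grep -E "tool_pos|ft"
python3 -m jog '[0,0.001,0,0,0,0,0,0.001,0,0,0,0]'| grep -E "tool_pos|ft"
python3 -m jog '[0,0.001,0,0,0,0,0,0.001,0,0,0,0]'| grep -E "tool_pos|ft"
```

```text
tool_pos: [487.1, -105.9, 206.6]
ft_force: [-2.5, -3.1, 5.8]
tool_pos: [487.4, -104.0, 206.6]
ft_force: [-1.8, -4.1, 5.6]
tool_pos: [487.5, -102.9, 206.6]
ft_force: [-2.1, -2.3, 5.6]
tool_pos: [487.7, -101.9, 206.6]
ft_force: [-0.7, -4.3, 6.8]
tool_pos: [487.7, -101.6, 206.6]
ft_force: [-2.4, -6.7, 5.7]
```

```bash
python3 -m jog '[0,0.001,0,0,0,0,0,0.001,0,0,0,0]'| grep -E "tool_pos|ft"
python3 -m jog '[0,0.001,0,0,0,0,0,0.001,0,0,0,0]'| grep -E "tool_pos|ft"
python3 -m jog '[0,0.001,0,0,0,0,0,0.001,0,0,0,0]'| grep -E "tool_pos|ft"
```

```text
tool_pos: [487.7, -101.5, 206.6]
ft_force: [-2.7, -10.8, 5.4]
tool_pos: [487.7, -101.5, 206.5]
ft_force: [-3.2, -14.5, 3.4]
tool_pos: [487.7, -101.4, 206.6]
ft_force: [-3.7, -21.1, 4.7]
```

```bash
python3 -m jog '[0,0,0,0,0,0,0,0,0,0,0,0,0,-0.003,0,0,0,0,0,-0.003,-0.05,0,0,0,0,-0.003,-0.1,0,0,0,0,-0.003,-0.15,0,0,0,0,-0.003,-0.15,0,0,0]' 0
python3 -m jog '[-0.1,-0.1,-0.1,0,0,0,-0.1,-0.1,-0.1,0,0,0,-0.1,-0.1,-0.1,0,0,0,-0.1,-0.1,-0.1,0,0,0]' 1
python3 - <<'E'
from h import *
for n in("top","scene"):
    s=r.snapshot(n); cv2.imwrite(f"pics/{n}2.png",s["pixels"][...,::-1]); W=cloud(s)
    px=cv2.cvtColor(s["pixels"],cv2.COLOR_RGB2HSV);h,sa,v=px[...,0],px[...,1],px[...,2];z=W[...,2]
    reg=(W[...,1]>-60)&(W[...,1]<180)&(z>120)&(z<200)&(W[...,0]>520)
    m=reg&(h>95)&(h<125)&(sa>130)&(v>60)
    p=W[m];print(n,len(p))
    mid=p.mean(0);u,S,Vt=np.linalg.svd(p-mid);e=Vt[2]*np.sign(Vt[2][2]);print("rim mean",mid.round(1),"normal",e.round(3),S.round())
    q=(p-mid)@Vt[:2].T;(c,rad)=cv2.minEnclosingCircle(q.astype(np.float32));print("circ",(mid+np.array(c)@Vt[:2]).round(1),rad)
    m=(h<20)&(sa>130)&(z>225)&(z<250)&(abs(W[...,1]+101)<40);print("grip",cv2.minAreaRect(W[m][:,:2].astype(np.float32)))
    m=(h>40)&(h<85)&(sa>90)&(z>150)&(W[...,1]<-320)&(abs(W[...,0]-506)<40);p=W[m]
    print("handle",np.nanpercentile(p,[2,50,98],axis=0).round(1).tolist())
    t=p[p[:,2]>194];print("top",len(t),cv2.minAreaRect(t[:,:2].astype(np.float32)))
    for l,hh in((1,6),(40,75),(79,88)):
        p=W[(np.hypot(W[...,0]-505,W[...,1]+368)<60)&(z>l)&(z<hh)&(sa<60)&(v>130)];print(l,len(p),cv2.minEnclosingCircle(p[:,:2].astype(np.float32)) if len(p)>5 else "")
    cv2.imwrite(f"pics/{n}2c.png",cv2.resize(s["pixels"][...,::-1][200:260,340:440] if n=="top" else s["pixels"][...,::-1][190:300,210:350],None,fx=5 ,fy=5,interpolation=2))
E
```

```text
time: 9.88
tool_pos: [489.1, -100.3, 360.6]
tcp_rot: [-179.9, 0.5, 172.0]
ft_force: [0.6, 0.5, -0.7]
finger_gap: 42.8
grip_force: 0.0
time: 10.38
tool_pos: [573.8, -215.3, 454.5]
tcp_rot: [-180.0, -0.0, 171.8]
ft_force: [0.2, 0.6, -0.8]
finger_gap: 85.3
grip_force: 0.0
top 0
rim mean [nan nan nan] normal [0. 0. 1.] []
circ [nan nan nan] 0.0
grip ((503.5292053222656, -104.16275787353516), (17.032135009765625, 25.119049072265625), 87.76122283935547)
handle [[494.9, -383.0, 155.5], [503.9, -370.0, 197.7], [516.0, -359.4, 202.9]]
top 92 ((505.67742919921875, -371.6425476074219), (23.713424682617188, 21.074378967285156), 88.07745361328125)
1 431 ((504.88555908203125, -367.8730163574219), 59.80253982543945)
40 9 ((500.66021728515625, -376.160888671875), 15.33945083618164)
79 105 ((508.3631591796875, -371.2877197265625), 33.91936111450195)
scene 125
rim mean [571.2  50.3 166.1] normal [-0.554  0.057  0.831] [204. 136.  41.]
circ [570.3  51.2 165.4] 26.1031436920166
grip ((491.38922119140625, -104.52714538574219), (15.580589294433594, 57.22940444946289), 80.1059341430664)
handle [[499.9, -386.9, 151.1], [515.6, -380.4, 186.6], [522.1, -365.8, 199.4]]
top 85 ((510.3312072753906, -374.73944091796875), (22.05918312072754, 22.313852310180664), 79.3835678100586)
1 222 ((505.1864013671875, -368.11993408203125), 59.86092758178711)
40 65 ((508.9063720703125, -370.1890563964844), 27.043546676635742)
79 134 ((509.8779602050781, -373.3489990234375), 34.62392807006836)<stdin>:8: RuntimeWarning: Mean of empty slice.
  ret = um.true_divide(
```

View pics/top2c.png

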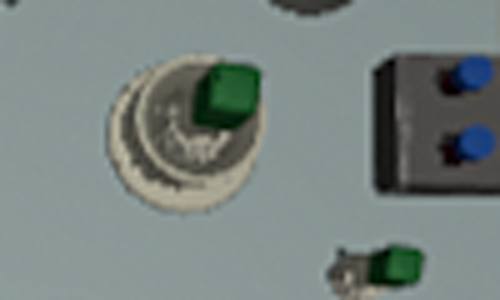

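View pics/top2.png

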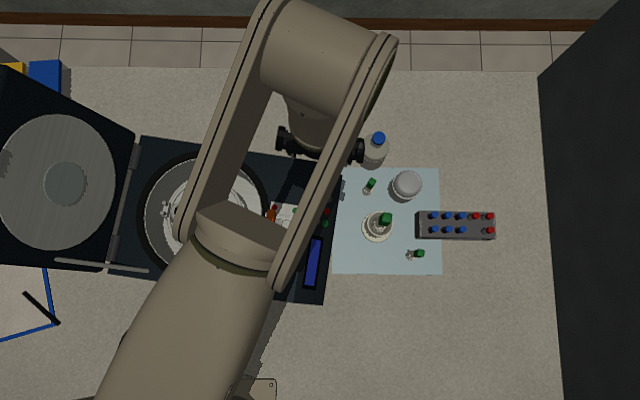

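The lock is home and the rotor is fixed. The large brush handle is at crop (228,95), about (508,-373) in world, with its sides turned about -7°. The arm hides the rotor in this top view, so the rim fit comes from the scene camera: (570,51,166), normal (-.55,.06,.83).

```bash
python3 rel.py 508 -373 260 180 0 173 508 -373 145 180 0 173
```

```text
[0.0409, -0.1676, 0.1935] [0.001, -0.0022, -0.0189] rows>= 4.1
[0.0, -0.0, 0.115] [0.0, 0.0, 0.0] rows>= 1.8
```

```bash
python3 -m jog '[0.041,-0.168,0.194,0,0,-0.019,0.041,-0.168,0.194,0,0,-0.019,0.041,-0.168,0.194,0,0,-0.019,0.041,-0.168,0.194,0,0,-0.019,0.041,-0.168,0.194,0,0,-0.019,0.041,-0.168,0.194,0,0,-0.019]'
python3 -m jog '[0,0,0.04,0,0,0,0,0,0.08,0,0,0,0,0,0.115,0,0,0,0,0,0.115,0,0,0]'
python3 -m jog '[0,0,0,0,0,0,0,0,0,0,0,0,0,0,0,0,0,0,0,0,0,0,0,0,0,0,0,0,0,0,0,0,0,0,0,0]' -1 60
python3 -m jog '[0,0,-0.04,0,0,0,0,0,-0.08,0,0,0,0,0,-0.12,0,0,0,0,0,-0.155,0,0,0,0,0,-0.155,0,0,0,0,0,-0.155,0,0,0]'
python3 - <<'E'
from h import *
for n in("scene","top"):
    s=r.snapshot(n)
    im=s["pixels"][...,::-1].copy()
    c=proj(s,[508,-373,220])[0].astype(int); x,y=max(c[0]-60,0),max(c[1]-60,0)
    cv2.imwrite(f"pics/{n}3.png",cv2.resize(im[y:y+130,x:x+130],None,fx=4,fy=4,interpolation=2))
    W=cloud(s);z=W[...,2];px=cv2.cvtColor(s["pixels"],cv2.COLOR_RGB2HSV)
    near=(np.hypot(W[...,0]-508,W[...,1]+373)<40)
    for l in range(160,300,14):
        p=W[near&(z>l)&(z<l+14)];print(n,l,len(p),p.mean(0).round(1) if len(p) else "")
    print(x,y)
E
```

```text
time: 11.22
tool_pos: [507.6, -372.4, 260.7]
tcp_rot: [179.9, -0.1, 173.0]
ft_force: [0.3, 0.4, 0.8]
finger_gap: 85.1
grip_force: 0.0
time: 11.72
tool_pos: [508.0, -371.1, 145.0]
tcp_rot: [179.9, -0.2, 173.1]
ft_force: [-0.3, 0.4, 0.6]
finger_gap: 85.4
grip_force: 0.0
time: 12.48
tool_pos: [508.8, -374.1, 147.8]
tcp_rot: [-179.9, 0.1, 173.0]
ft_force: [-0.8, 1.0, 6.1]
finger_gap: 23.5
grip_force: 59.3
time: 13.22
tool_pos: [507.9, -373.4, 300.2]
tcp_rot: [180.0, -0.1, 173.0]
ft_force: [-0.4, 0.3, -0.9]
finger_gap: 23.0
grip_force: 58.9
scene 160 29 [ 514.7 -380.8  171.9]
scene 174 38 [ 515.3 -380.2  182. ]
scene 188 57 [ 515.2 -380.4  194.1]
scene 202 63 [ 515.1 -380.2  210.1]
scene 216 45 [ 514.3 -379.   223.4]
scene 230 125 [ 510.9 -376.2  235.8]
scene 244 16 [ 510.  -374.6  250.4]
scene 258 14 [ 510.  -375.2  264.1]
scene 272 16 [ 515.  -376.6  282.5]
scene 286 43 [ 518.5 -377.8  292.6]
207 150
top 160 8 [ 500.3 -360.6  172.6]
top 174 15 [ 495.3 -366.2  181.4]
top 188 14 [ 498.2 -361.5  194. ]
top 202 17 [ 497.6 -364.   209.4]
top 216 16 [ 499.  -362.   222.5]
top 230 77 [ 499.8 -368.   235.6]
top 244 1 [ 495.5 -371.3  244.2]
top 258 0 
top 272 0 
top 286 13 [ 495.1 -368.4  293.5]
328 155
```

View pics/scene3.png

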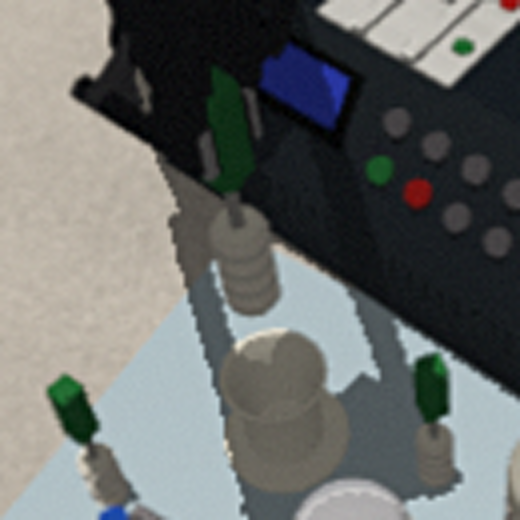

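The scene3 crop shows the brush gripped and upright, with its foot at about (255,300), above the pot. The TCP is about 134 mm above the foot. Next I measure the sleeve again with the rotor locked.

Run:
```python
from h import *
from scipy.optimize import least_squares
obs=[];S=[]
for n in("scene","top"):
    s=r.snapshot(n);W=cloud(s);z=W[...,2]
    px=cv2.cvtColor(s["pixels"],cv2.COLOR_RGB2HSV);h,sa,v=px[...,0],px[...,1],px[...,2]
    m=(W[...,1]>0)&(W[...,1]<110)&(z>120)&(z<200)&(W[...,0]>530)&(W[...,0]<610)&(h>95)&(h<130)&(sa>120)&(v>40)
    m=m.astype(np.uint8)
    cs,_=cv2.findContours(m,0,1);c=max(cs,key=len) if cs else None
    print(n,m.sum())
    if c is None: continue
    if m.sum()>60: obs.append(cv2.fitEllipse(c));S.append(s);print(obs[-1],W[m>0].mean(0).round(1))
    d=(W[...,2]>165)&(np.hypot(W[...,0]-510,W[...,1]-60)<20)&(v<70);p=W[d];print("nut",len(p),p.mean(0).round(1))
    # bowl rim: deck edge
    cv2.imwrite(f"pics/{n}4.png",s["pixels"][...,::-1])
a=np.radians(-8);b=np.array([-np.sin(np.radians(32))*np.cos(a),-np.sin(np.radians(32))*np.sin(a),np.cos(np.radians(32))])
u=np.cross(b,[0,0,1]);u/=np.linalg.norm(u);w=np.cross(b,u)
t=np.linspace(0,2*np.pi,60)[:,None]
def pr(p,s):
    return cv2.fitEllipse(proj(s,p[:3]+p[3]*(np.cos(t)*u+np.sin(t)*w)).astype(np.float32))
def f(p,sel):
    o=[]
    for e,s in zip(obs,S):
        if s not in sel: continue
        q=pr(p,s);o+=[q[0][0]-e[0][0],q[0][1]-e[0][1],(sum(q[1])-sum(e[1])-1)/2]
    return o
class L(list): 
    def __contains__(s,x): return any(x is y for y in s)
for sel in ([S] if len(S)<2 else [S,[S[0]],[S[1]]]):
    o=least_squares(lambda p:np.r_[f(p,L(sel)),(p[2]-170)/2],[568,54,170,22]);print(o.x.round(1),o.fun.round(2))
```

```text
scene 131
((372.30120849609375, 126.22523498535156), (9.134446144104004, 16.439985275268555), 64.23137664794922) [571.1  50.2 165.9]
nut 72 [516.1  54.  173.8]
top 192
((209.187255859375, 191.68431091308594), (19.16144561767578, 20.28960418701172), 105.41199493408203) [567.3  53.8 169. ]
nut 139 [508.9  59.4 178.5]
[568.  54. 170.  22.] [-0.21 -2.24 -2.81 -0.18 -0.38 -2.85  0.  ]
[568.  54. 170.  22.] [-0.21 -2.24 -2.81 -0.  ]
[568.  54. 170.  22.] [-0.18 -0.38 -2.85  0.  ]
```

Run:
```python
from h import *
from scipy.optimize import least_squares
S=[r.snapshot("scene"),r.snapshot("top")]
M=[]
for s in S:
    W=cloud(s);z=W[...,2]
    px=cv2.cvtColor(s["pixels"],cv2.COLOR_RGB2HSV);h,sa,v=px[...,0],px[...,1],px[...,2]
    M.append(((W[...,1]>0)&(W[...,1]<110)&(z>120)&(z<200)&(W[...,0]>530)&(W[...,0]<610)&(h>95)&(h<130)&(sa>120)&(v>40)).astype(np.uint8))
a=np.radians(-8);b=np.array([-np.sin(np.radians(32))*np.cos(a),-np.sin(np.radians(32))*np.sin(a),np.cos(np.radians(32))])
u=np.cross(b,[0,0,1]);u/=np.linalg.norm(u);w=np.cross(b,u);t=np.linspace(0,2*np.pi,90,endpoint=False)[:,None]
def el(pts):return np.r_[pts.mean(0),pts.std(0)]
E=[]
for m in M:
    c=cv2.convexHull(max(cv2.findContours(m,0,1)[0],key=len))[:,0].astype(np.float32)
    (x,y),(A,B),th=cv2.fitEllipse(c);A+=1;B+=1;th=np.radians(th)
    q=np.c_[A/2*np.cos(t),B/2*np.sin(t)]@np.array([[np.cos(th),np.sin(th)],[-np.sin(th),np.cos(th)]])+[x,y]
    E.append(el(q))
def f(p,ks):return np.concatenate([el(proj(S[k],p[:3]+p[3]*(np.cos(t)*u+np.sin(t)*w)))-E[k] for k in ks]+[[(p[2]-170)/4]])
for ks in([0,1],[0],[1]):
    o=least_squares(f,[568,54,170,22],args=(ks,));print(ks,o.x.round(1),o.fun.round(2))
```

```text
[0, 1] [569.   53.4 166.2  27.3] [-0.23 -0.93  0.31 -0.86  0.38 -0.42  0.05  0.1  -0.96]
[0] [572.8  45.8 170.   27.6] [-0.    0.01  0.44 -0.78  0.  ]
[1] [567.2  53.3 170.   26.9] [ 0.    0.   -0.03  0.03  0.  ]
```

```bash
cat > geo.py <<'E'
from h import *
import sys
mouth=np.array([568.5,52.3,169.5]);az,ln=np.radians(-7.5),np.radians(32)
b=np.array([-np.sin(ln)*np.cos(az),-np.sin(ln)*np.sin(az),np.cos(ln)])
down=R.from_euler("xyz",[180,0,172.5],degrees=True)
ax=np.cross([0,0,-1],-b);ax/=np.linalg.norm(ax)
q=R.from_rotvec(ax*ln)*down
e=q.as_euler("xyz",degrees=True)
for k in map(float,sys.argv[1:]): print(k,(mouth+(k-92+134)*b).round(1),e.round(2))
E
python3 geo.py 127 92 8; python3 rel.py 508 -373 450 180 0 173 $(python3 - <<'E'
import sys;sys.argv=["",]
from geo import *
p=mouth+169*b
print(p[0],p[1],450,*e,*p,*e)
E
)
```

```text
127.0 [479.7  64.  312.8] [180.   32.  172.5]
92.0 [498.1  61.6 283.1] [180.   32.  172.5]
8.0 [542.2  55.8 211.9] [180.   32.  172.5]
[0.0001, 0.0005, -0.1499] [0.001, -0.0016, 0.0003] rows>= 2.4
[0.0813, 0.4303, 0.0] [0.0024, -0.5585, 0.0085] rows>= 7.0
[0.0727, -0.0, 0.1163] [0.0, 0.0, 0.0] rows>= 2.2
```

```bash
python3 -m jog '[0,0,-0.15,0,0,0,0,0,-0.15,0,0,0,0,0,-0.15,0,0,0]'
python3 -m jog '[0.081,0.43,0,0,-0.56,0.008,0.081,0.43,0,0,-0.56,0.008,0.081,0.43,0,0,-0.56,0.008,0.081,0.43,0,0,-0.56,0.008,0.081,0.43,0,0,-0.56,0.008,0.081,0.43,0,0,-0.56,0.008,0.081,0.43,0,0,-0.56,0.008,0.081,0.43,0,0,-0.56,0.008]'
python3 -m jog '[0,0,0,0,0,0,0,0,0,0,0,0]'
python3 rel.py 479.7 64 312.8 180 32 172.5
```

```text
time: 13.9
tool_pos: [508.5, -373.8, 456.4]
tcp_rot: [-179.8, 0.3, 173.0]
ft_force: [-0.1, -0.3, -0.7]
finger_gap: 23.4
grip_force: 58.9
time: 14.9
tool_pos: [479.2, 65.4, 451.5]
tcp_rot: [179.8, 32.2, 172.6]
ft_force: [0.8, 0.8, -1.1]
finger_gap: 23.3
grip_force: 59.0
time: 15.15
tool_pos: [479.9, 63.2, 451.0]
tcp_rot: [179.9, 32.1, 172.6]
ft_force: [-0.5, -0.2, -0.9]
finger_gap: 23.4
grip_force: 59.0
[0.0736, 0.0005, 0.117] [0.0029, 0.0011, 0.0015] rows>= 2.2
```

```bash
python3 -m jog '[0.036,0.0005,0.058,0.002,0,0,0.0735,0.0005,0.117,0.002,0,0,0.0735,0.0005,0.117,0.002,0,0,0.0735,0.0005,0.117,0.002,0,0]'
python3 - <<'E'
from h import *
from geo import *
for n in("scene","top"):
    s=r.snapshot(n);im=s["pixels"][...,::-1].copy()
    c=proj(s,mouth)[0].astype(int);x,y=c[0]-60,c[1]-50
    cr=cv2.resize(im[y:y+90,x:x+120],None,fx=5,fy=5,interpolation=2)
    # predicted foot circle and mouth
    cv2.imwrite(f"pics/{n}5.png",cr)
    f=mouth+35*b
    print(n,((proj(s,[mouth,f,f+72*b])-[x,y])*5).round())
E
```

```text
time: 15.65
tool_pos: [480.5, 62.5, 314.7]
tcp_rot: [180.0, 32.2, 172.4]
ft_force: [-0.5, -0.7, 1.4]
finger_gap: 23.4
grip_force: 59.1
scene [[305. 252.]
 [282. 199.]
 [232.  85.]]
top [[304. 251.]
 [281. 277.]
 [230. 334.]]
```

View pics/scene5.png

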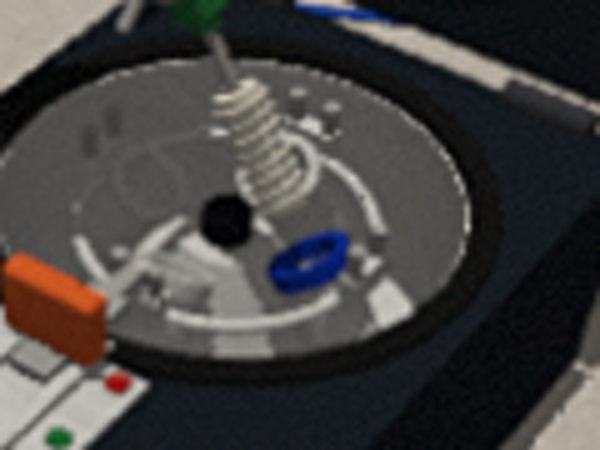

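View pics/top5.png

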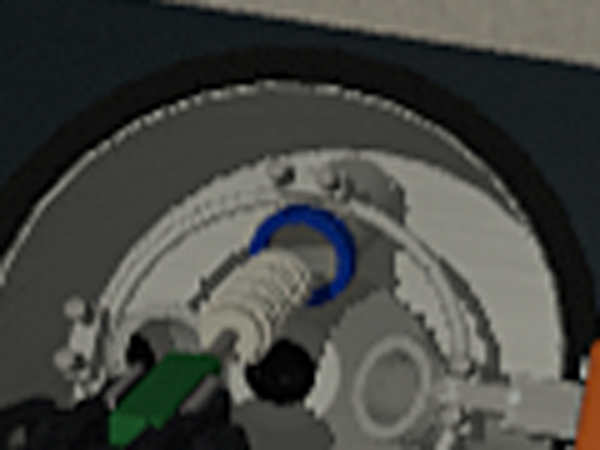

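The scene5 crop shows the brush foot at about (278,203) and the blue rim at (310,262). The top5 crop shows the rim centred at (303,256). Both are within about 2 px of the prediction, so I insert with force checks.

```bash
python3 rel.py 479.2 63.4 312.5 180 32 172.5; python3 -m jog '[0,0,0.02,0,0,0,0,0,0.03,0,0,0,0,0,0.04,0,0,0,0,0,0.05,0,0,0]'; python3 -m jog '[0,0,0.01,0,0,0,0,0,0.02,0,0,0,0,0,0.02,0,0,0]'
```

```text
[0.005, -0.0002, 0.0034] [0.001, 0.0075, -0.0018] rows>= 0.1
time: 16.25
tool_pos: [507.0, 60.5, 271.3]
tcp_rot: [180.0, 32.2, 172.5]
ft_force: [0.5, -0.1, -1.3]
finger_gap: 22.8
grip_force: 59.1
time: 16.62
tool_pos: [516.6, 59.0, 252.4]
tcp_rot: [180.0, 32.0, 172.5]
ft_force: [-0.4, -0.3, -0.8]
finger_gap: 23.5
grip_force: 59.1
```

```bash
python3 -m jog '[0,0,0.01,0,0,0,0,0,0.02,0,0,0,0,0,0.03,0,0,0,0,0,0.03,0,0,0]'; python3 -m jog '[0,0,0.005,0,0,0,0,0,0.01,0,0,0,0,0,0.01,0,0,0]';python3 -m jog '[0,0,0.004,0,0,0,0,0,0.004,0,0,0]'
```

```text
time: 17.12
tool_pos: [532.3, 56.9, 226.8]
tcp_rot: [180.0, 32.0, 172.5]
ft_force: [0.0, 0.2, -0.4]
finger_gap: 23.3
grip_force: 59.1
time: 17.5
tool_pos: [537.8, 56.3, 219.4]
tcp_rot: [180.0, 32.0, 172.5]
ft_force: [0.1, -0.1, -0.5]
finger_gap: 23.3
grip_force: 59.1
time: 17.75
tool_pos: [540.0, 56.1, 216.2]
tcp_rot: [180.0, 32.1, 172.5]
ft_force: [-0.6, -0.4, -0.9]
finger_gap: 23.2
grip_force: 59.1
```

```bash
python3 -m jog '[0,0,0.003,0,0,0,0,0,0.004,0,0,0]'|grep -E "pos|force"; python3 -m jog '[0,0,0.003,0,0,0,0,0,0.003,0,0,0]'|grep -E "pos|force";python3 -m jog '[0,0,0.003,0,0,0,0,0,0.003,0,0,0]'|grep -E "pos|force"
```

```text
tool_pos: [542.2, 55.8, 212.9]
ft_force: [0.9, -0.1, -0.9]
grip_force: 59.1
tool_pos: [543.6, 55.6, 210.2]
ft_force: [-0.3, -0.3, -0.5]
grip_force: 59.1
tool_pos: [545.2, 55.4, 207.7]
ft_force: [0.3, -0.2, -0.8]
grip_force: 59.1
```

```bash
python3 -m jog '[0,0,0.003,0,0,0,0,0,0.003,0,0,0]'|grep -E "pos|force"; python3 -m jog '[0,0,0.0015,0,0,0,0,0,0.0015,0,0,0]'|grep -E "pos|force";python3 -m jog '[0,0,0.0015,0,0,0,0,0,0.0015,0,0,0]'|grep -E "pos|force"
```

```text
tool_pos: [547.7, 55.4, 207.6]
ft_force: [-9.0, 1.7, 8.9]
grip_force: 60.9
tool_pos: [549.1, 55.4, 208.3]
ft_force: [-16.4, 1.3, 19.6]
grip_force: 62.6
tool_pos: [551.0, 55.4, 209.1]
ft_force: [-20.7, 1.2, 26.2]
grip_force: 63.6
```

```bash
python3 -m jog '[0,0,-0.02,0,0,0,0,0,-0.04,0,0,0,0,0,-0.06,0,0,0,0,0,-0.08,0,0,0,0,0,-0.08,0,0,0,0,0,-0.08,0,0,0]'; python3 rel.py 510.5 60 263 180 32 172.5
python3 - <<'E'
from h import *
from geo import *
s=r.snapshot("scene");im=s["pixels"][...,::-1]
c=proj(s,mouth)[0].astype(int);x,y=c[0]-60,c[1]-60
cv2.imwrite("pics/scene6.png",cv2.resize(im[y:y+90,x:x+120],None,fx=5,fy=5,interpolation=2))
E
```

```text
time: 20.0
tool_pos: [506.4, 60.5, 270.0]
tcp_rot: [180.0, 32.1, 172.5]
ft_force: [-1.0, -0.6, -1.0]
finger_gap: 23.4
grip_force: 59.1
[0.0002, 0.0001, 0.0081] [0.0006, 0.001, 0.0003] rows>= 0.1
```

View pics/scene6.png

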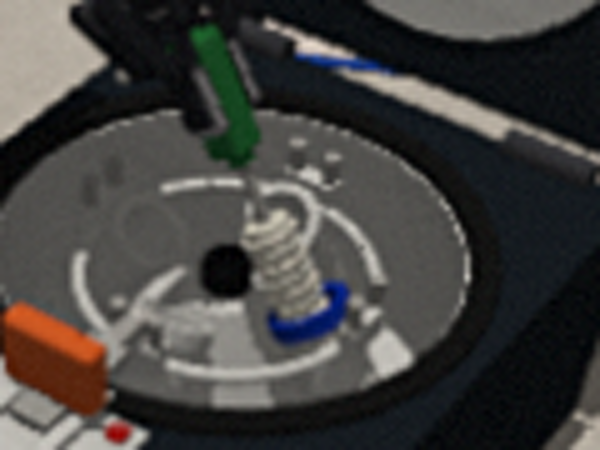

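The scene6 crop shows the brush still in line with the blue sleeve, its foot just inside the mouth at (300,315). Now the second stroke.

```bash
python3 -m jog '[0,0,0.015,0,0,0,0,0,0.03,0,0,0,0,0,0.045,0,0,0,0,0,0.06,0,0,0,0,0,0.066,0,0,0,0,0,0.066,0,0,0]'|grep -E "pos|force"; python3 -m jog '[0,0,0.003,0,0,0,0,0,0.003,0,0,0]'|grep -E "pos|force";python3 -m jog '[0,0,0.003,0,0,0,0,0,0.003,0,0,0]'|grep -E "pos|force";python3 -m jog '[0,0,0.002,0,0,0,0,0,0.002,0,0,0]'|grep -E "pos|force"
```

```text
tool_pos: [540.9, 55.9, 214.0]
ft_force: [0.3, 0.1, -0.9]
grip_force: 59.1
tool_pos: [542.8, 55.8, 212.6]
ft_force: [-0.0, 0.3, -0.4]
grip_force: 59.1
tool_pos: [544.2, 55.5, 209.6]
ft_force: [0.3, 0.0, -0.5]
grip_force: 59.1
tool_pos: [545.2, 55.4, 207.8]
ft_force: [-0.0, 0.4, -0.4]
grip_force: 59.1
```

```bash
python3 -m jog '[0,0,0.002,0,0,0,0,0,0.002,0,0,0]'|grep -E "pos|force"; python3 -m jog '[0,0,0.002,0,0,0,0,0,0.002,0,0,0]'|grep -E "pos|force";python3 -m jog '[0,0,0.002,0,0,0,0,0,0.002,0,0,0]'|grep -E "pos|force"
```

```text
tool_pos: [546.5, 55.3, 206.6]
ft_force: [-1.4, 0.8, 1.8]
grip_force: 59.6
tool_pos: [548.3, 55.6, 207.4]
ft_force: [-13.8, 1.6, 13.9]
grip_force: 62.0
tool_pos: [550.6, 55.5, 208.4]
ft_force: [-18.7, 1.9, 24.9]
grip_force: 63.3
```

```bash
python3 -m jog '[0,0,-0.025,0,0,0,0,0,-0.06,0,0,0,0,0,-0.1,0,0,0,0,0,-0.14,0,0,0,0,0,-0.14,0,0,0,0,0,-0.14,0,0,0]'; python3 rel.py 474 64 450 180 32 172.5 509 -373 450 180 0 173 509 -373 300 180 0 173
```

```text
time: 23.05
tool_pos: [474.7, 64.6, 321.0]
tcp_rot: [180.0, 32.1, 172.5]
ft_force: [0.4, 0.2, -0.5]
finger_gap: 23.3
grip_force: 59.1
[-0.068, -0.0007, -0.1097] [0.0007, 0.0011, 0.0003] rows>= 2.1
[-0.0778, -0.4287, 0.0486] [-0.0024, 0.5585, -0.0085] rows>= 7.0
[0.0, -0.0, 0.15] [0.0, 0.0, 0.0] rows>= 2.4
```

```bash
python3 -m jog '[-0.068,-0.001,-0.11,0,0,0,-0.068,-0.001,-0.11,0,0,0,-0.068,-0.001,-0.11,0,0,0]'
python3 -m jog '[-0.078,-0.429,0.049,-0.002,0.56,-0.008,-0.078,-0.429,0.049,-0.002,0.56,-0.008,-0.078,-0.429,0.049,-0.002,0.56,-0.008,-0.078,-0.429,0.049,-0.002,0.56,-0.008,-0.078,-0.429,0.049,-0.002,0.56,-0.008,-0.078,-0.429,0.049,-0.002,0.56,-0.008,-0.078,-0.429,0.049,-0.002,0.56,-0.008,-0.078,-0.429,0.049,-0.002,0.56,-0.008]'
python3 -m jog '[0,0,0.05,0,0,0,0,0,0.1,0,0,0,0,0,0.15,0,0,0,0,0,0.15,0,0,0,0,0,0.15,0,0,0]'
python3 rel.py 508.5 -373.5 150 180 0 173
python3 - <<'E'
from h import *
A={}
for n in("scene","top"):
    s=r.snapshot(n);W=cloud(s);z=W[...,2]
    im=s["pixels"][...,::-1]
    if n=="scene":
        cv2.imwrite("pics/scene7.png",cv2.resize(im[150:280,207:337],None,fx=4,fy=4,interpolation=2))
    near=(np.hypot(W[...,0]-508,W[...,1]+373)<40)
    A[n]=[W[near&(z>l)&(z<l+14)].mean(0) for l in(174,188,202,216)]
print(((np.array(A["scene"])+np.array(A["top"]))/2).round(1))
for l in A: print(l,np.round(A[l],1).tolist())
for n in("scene","top"):
    s=r.snapshot(n);W=cloud(s);z=W[...,2]
    p=W[(np.hypot(W[...,0]-508,W[...,1]+372)<45)&(z>79)&(z<88)];print("rim",cv2.minEnclosingCircle(p[:,:2].astype(np.float32)),p.mean(0))
E
```

```text
time: 23.42
tool_pos: [475.1, 63.5, 455.6]
tcp_rot: [179.9, 32.4, 172.4]
ft_force: [-0.3, -0.5, -0.9]
finger_gap: 23.4
grip_force: 59.1
time: 24.42
tool_pos: [508.3, -377.8, 444.5]
tcp_rot: [179.8, -0.4, 172.7]
ft_force: [0.6, 0.4, -1.0]
finger_gap: 23.9
grip_force: 59.2
time: 25.05
tool_pos: [509.7, -373.7, 302.2]
tcp_rot: [-180.0, 0.1, 173.0]
ft_force: [0.6, -0.7, 0.3]
finger_gap: 23.3
grip_force: 59.2
[0.0014, 0.0001, 0.1522] [-0.0004, 0.001, 0.0001] rows>= 2.4
[[ 500.4 -373.3  181.3]
 [ 502.4 -372.2  195.1]
 [ 502.2 -373.   208.4]
 [ 503.9 -372.5  222.4]]
scene [[509.2, -381.3, 180.1], [510.1, -380.6, 196.0], [511.2, -379.7, 208.8], [511.4, -380.8, 222.0]]
top [[491.5, -365.3, 182.5], [494.8, -363.8, 194.2], [493.2, -366.4, 208.0], [496.4, -364.1, 222.8]]
rim ((509.01080322265625, -372.5084228515625), 34.43233871459961) [ 508.21121659 -372.0514092    81.64233743]
rim ((508.29046630859375, -371.30548095703125), 33.82503890991211) [ 506.01218705 -364.66831592   83.0214172 ]
```

View pics/scene7.png

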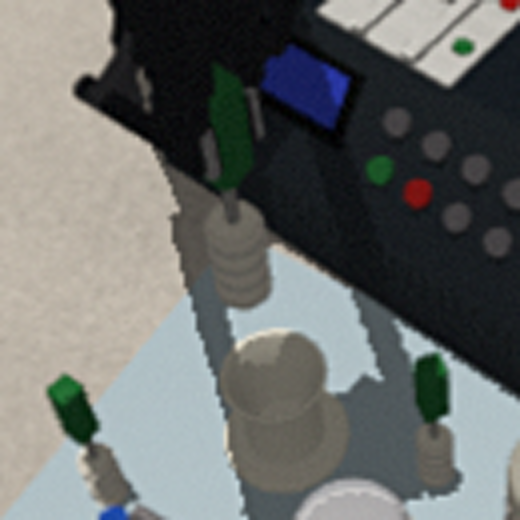

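The scene7 crop shows the brush above the pot, with its foot at (240,300) leaning slightly. The clouds put the lean at about 3.5°, foot towards -x. I tilt the tool to compensate and lower it.

```bash
python3 -m jog '[0.001,-0.001,0,0,-0.06,0,0.001,-0.001,0,0,-0.06,0,0.001,-0.001,0.03,0,-0.06,0,0.001,-0.001,0.06,0,-0.06,0,0.001,-0.001,0.06,0,-0.06,0]'
python3 - <<'E'
from h import *
A={}
for n in("scene","top"):
    s=r.snapshot(n);W=cloud(s);z=W[...,2]
    near=(np.hypot(W[...,0]-508,W[...,1]+373)<40)
    A[n]=[W[near&(z>l)&(z<l+14)].mean(0) for l in(112,126,140,154)]
print(((np.array(A["scene"])+np.array(A["top"]))/2).round(1))
E
```

```text
time: 25.88
tool_pos: [507.1, -373.5, 238.1]
tcp_rot: [179.8, 3.2, 173.0]
ft_force: [-0.3, -0.1, 0.2]
finger_gap: 23.4
grip_force: 59.2
[[ 506.2 -372.6  119.1]
 [ 505.6 -372.3  133.8]
 [ 505.3 -370.9  146.7]
 [ 505.9 -372.5  159.5]]
```

```bash
python3 -m jog '[-0.001,0,0.025,0,0,0,0,0,0.05,0,0,0,0.0025,0,0.075,0,0,0,0.003,0,0.08,0,0,0,0.003,0,0.08,0,0,0]'
python3 -m jog '[0,0,0.003,0,0,0,0,0,0.003,0,0,0]'|grep -E "pos|force";python3 -m jog '[0,0,0.003,0,0,0,0,0,0.003,0,0,0]'|grep -E "pos|force";python3 -m jog '[0,0,0.002,0,0,0,0,0,0.002,0,0,0]'|grep -E "pos|force"
```

```text
time: 26.6
tool_pos: [510.6, -375.3, 162.3]
tcp_rot: [-179.9, 3.5, 173.0]
ft_force: [0.6, 0.1, -0.5]
finger_gap: 23.4
grip_force: 59.2
tool_pos: [510.6, -375.1, 158.6]
ft_force: [0.1, -0.1, -0.8]
grip_force: 59.2
tool_pos: [510.2, -374.6, 154.3]
ft_force: [-0.1, 0.1, -0.7]
grip_force: 59.2
tool_pos: [510.3, -374.7, 152.3]
ft_force: [-0.1, -0.1, 0.4]
grip_force: 59.2
```

```bash
python3 -m jog '[0,0,0.002,0,0,0,0,0,0.002,0,0,0]'|grep -E "pos|force";python3 -m jog '[0,0,0.002,0,0,0,0,0,0.002,0,0,0]'|grep -E "pos|force";python3 -m jog '[0,0,0.0015,0,0,0,0,0,0.0015,0,0,0]'|grep -E "pos|force"
```

```text
tool_pos: [510.5, -374.7, 150.3]
ft_force: [-0.2, 0.1, -1.4]
grip_force: 59.2
tool_pos: [510.6, -374.7, 148.3]
ft_force: [-0.1, -0.3, -0.2]
grip_force: 59.2
tool_pos: [510.8, -374.8, 147.1]
ft_force: [-0.5, 0.8, -0.9]
grip_force: 59.4
```

```bash
python3 -m jog '[0,0,0.0015,0,0,0,0,0,0.0015,0,0,0]'|grep -E "pos|force"; python3 -m jog '[0,0,0,0,0,0,0,0,0,0,0,0,0,0,0,0,0,0,0,0,0,0,0,0,0,0,0,0,0,0]' 0.3
python3 -m jog '[0,0,-0.02,0,0,0,0,0,-0.05,0,0,0,0,0,-0.1,0,0,0,0,0,-0.15,0,0,0,0,0,-0.2,0,0,0,0,0,-0.2,0,0,0]'
python3 -m jog '[0.15,0,0,0,0,0,0.15,0,0,0,0,0,0.15,0,0,0,0,0,0.15,0,0,0,0,0]'
python3 - <<'E'
from h import *
for n in("scene","top"):
    s=r.snapshot(n);W=cloud(s);z=W[...,2];im=s["pixels"]
    px=cv2.cvtColor(im,cv2.COLOR_RGB2HSV);h,sa=px[...,0],px[...,1]
    p=W[(h>40)&(h<85)&(sa>90)&(z>120)&(np.hypot(W[...,0]-508,W[...,1]+373)<50)];print(n,np.nanpercentile(p,[2,50,98],axis=0).round(1).tolist())
    o=(h<20)&(sa>130)&(z>225)&(z<250)&(abs(W[...,1]+101)<50);print(W[o].mean(0).round(1))
    if n=="scene": cv2.imwrite("pics/scene8.png",cv2.resize(im[110:320,180:400,::-1],None,fx=2.7,fy=2.7,interpolation=2))
E
```

```text
tool_pos: [511.3, -375.1, 147.0]
ft_force: [-0.7, 1.6, 6.6]
grip_force: 60.2
time: 28.98
tool_pos: [510.8, -374.8, 145.5]
tcp_rot: [180.0, 3.4, 173.0]
ft_force: [0.1, 0.4, 0.4]
finger_gap: 55.6
grip_force: 0.0
time: 29.72
tool_pos: [500.3, -374.8, 353.8]
tcp_rot: [-179.6, 4.0, 173.0]
ft_force: [0.2, -0.1, 0.0]
finger_gap: 55.5
grip_force: 0.0
time: 30.22
tool_pos: [349.0, -355.1, 337.0]
tcp_rot: [-180.0, 3.5, 172.9]
ft_force: [-0.7, 0.1, 0.5]
finger_gap: 55.3
grip_force: 0.0
scene [[500.4, -388.0, 135.8], [517.3, -382.9, 179.0], [523.0, -367.7, 199.5]]
[ 492.2 -105.5  233.2]
top [[498.1, -385.3, 137.6], [505.2, -371.6, 197.9], [518.4, -361.3, 202.4]]
[ 487.  -102.   236.7]
```

View pics/scene8.png

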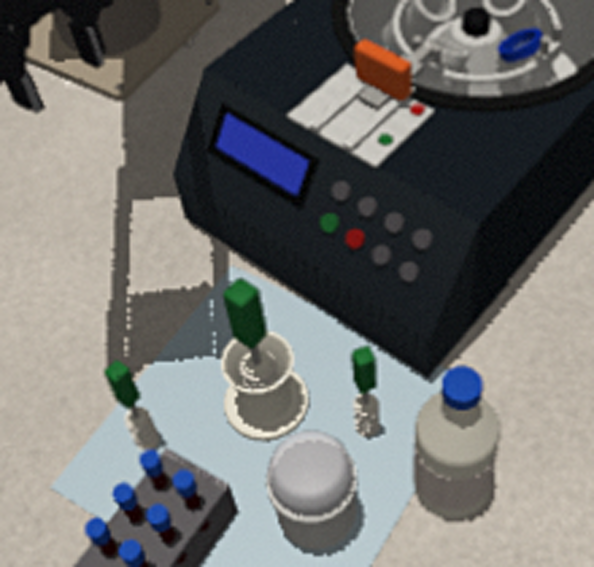

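The scene8 crop shows the brush upright in its pot (handle at (245,315), top 200 mm as at the start), the lock home at (383,70), and the bystanders where they were.

```bash
python3 -c "
from bench import r
print(r.hand_in())"
```

```text
the job is handed in; nothing more can be done
None
```

The job is handed in, with no verdict returned: the lock is against its stop, the brush touched the sleeve floor on both strokes (drawn up to just inside the mouth between them), it is upright back in its pot, and the bystanders look unmoved.

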